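# Set the probe boom to its clip and hold it

## Task

On the probe stand, slide the carriage along its rail by its upright grip post until it is fully against the tall stop block, leaving the boom shut. Then squeeze the lock button on the side of the boom's head and draw the telescoping boom out until its pointer is level with the clip on the scale. The boom springs back, so finish while still gripping the boom's head and holding it steady at the clip; leave the glassware and other things on the bench as they stand.

Things in the scene. Friction and masses are not known exactly. Their poses are not given: they have to be found in the camera images.
- stand: Fixed grey base (390 x 190 mm) of the probe stand, origin at mid-rail on the table top. y axis along the rail, z up; -x, roughly towards the robot, is where the boom draws out to. At its -y end stands the tall aluminium stop block (87 mm high), at +y a low end block (45 mm). A low white tray (170 x 100 x 22 mm) is fixed in front of the stop end.
- carriage (a joint): Position of the carriage along the rail (m): 0 at the low end block, grows towards the tall stop block (along the stand's -y), 0.160 fully against it, where it stops hard. It rubs with about 5 N and stays where it is left.
- carriage_grip (a point): Centre of the black round knob, 24 mm in diameter, 50 mm high, on a thin upright post on the carriage's wing; 140 mm above the table, axis vertical. Moves with the carriage, stand's axes. The boom's sleeve axis is 85 mm to its -y side; the sleeve is 36 mm wide and with clip and pointer rises to 160 mm above the table.
- boom (a joint): How far the telescoping boom is drawn out (m): 0 shut (locked there), up to 0.125, along the stand's -x. A spring pulls it shut with 3 N at 0, 5 N at full reach. Once past the lock it slides freely; let go, it runs back and locks.
- boom_grip (a point): Grip centre of the boom's head, a black block at its front end, 40 mm long (stand's x), 24 wide (y), 44 high, sensor stub below; 130 mm above the table, half-way along and up. The plain -y face is 14 mm away; +y face 10 mm away carries the button. Grip from above across the stand's y. Sleeve front is 39 mm behind with the boom shut. Stand's axes; moves with the boom.
- lock_button (a joint): Travel (m) of the ribbed grey lock button, 28 x 28 mm, on the +y side of the boom's head: 0 out (head and button 32 mm wide), 0.006 fully in (26 mm wide). Pressed along the stand's -y, spring 2.5 N at first, 5.5 N fully in. The boom is free to draw out while it is pressed more than 0.0035.
- pointer_tip (a point): Tip of the small brass pointer on the rear part of the boom, showing through the slot in the sleeve's top, 153 mm above the table; moves with the boom, stand's axes. Shut, it stands at the rear end of the scale.
- clip_tip (a point): Tip of the small brass clip (12 mm wide, 12 mm high) clamped tight on the -y edge of the sleeve's top beside the scale (black lines every 10 mm), 152 mm above the table; moves with the carriage, stand's axes. Pointer and clip are level when they have the same position along the stand's x axis.
- clip (a joint): Where the clip is clamped on the scale (m), from the pointer's shut position: the value of joint boom at which the pointer is level with the clip, 0.045 to 0.110. Not to be moved.
- beaker: Bystander: glass beaker, 64 mm wide, 80 mm high, origin under its foot, in front of the stand.
- vial: Bystander: small amber vial, 26 mm wide, 50 mm high, origin under its foot, in front of the stand.
- dish: Bystander: round clear dish, 84 mm wide, 14 mm high, origin under its foot.
- wash_bottle: Bystander: white bottle with red cap, 70 mm wide, 190 mm high, origin under its foot, to the robot's right.
- spatula: Bystander: slim steel lab spatula 180 mm long, 5 mm thick, lying beside the tray, origin under its middle.
- jar: Bystander: white jar, 68 mm wide, 85 mm high, origin under its foot, to the robot's left.

How it is judged:
On the way, in this order (a step that is already met when the one before it is completed fails the run):
1. the carriage stands fully against the tall stop block (within 5 mm), the boom still shut (value of joint carriage above 0.155 m and value of joint boom below 0.006 m), for 0.2 s.
2. the lock is released and the boom drawn out of its catch (value of joint boom above 0.02 m), for 0.1 s.
At the end, for the whole second after the job is handed in: The carriage is within 5 mm of fully against the tall stop block, the boom's pointer is within 5 mm of level with the clip and the boom at rest (under 10 mm/s), and the gripper's fingers are still gripping the boom (contact force over 1.5 N) (value of joint carriage above 0.155 m and x of pointer_tip in the frame of clip_tip between -0.005 and 0.005 m and velocity of joint boom between -0.01 and 0.01 m/s and contact force between the fingers and boom above 1.5 N); the arm keeps its last pose, push and grip.
It fails at once if a bystander (beaker, vial, dish, wash bottle, spatula or jar) is moved more than 30 mm (distance of any of beaker, vial, dish, wash_bottle, spatula, jar from where it was at the start of the episode above 0.03 m).
It also fails if it takes over 45 s, if anything falls off the work surface, if the arm or the gripper's body presses on something with over 40 N, if the wrist force passes 120 N, or if a joint passes its speed limit or range.

## Robot

A 6-joint arm with a two-finger parallel gripper is mounted at the origin on the work surface. World frame = base frame: x ahead of the robot, y to its left, z up, the work surface at z = 0. Lengths are in m, angles in rad, forces in N, time in s.
With the tool pointing down it reaches from about 0.425 to 0.95 m from the base axis. Payload 3.5 kg.
Tool frame: the origin (TCP) lies midway between the tips of the shut fingers; the grasp point (between the pads) lies 19 mm behind it (ctrl.pinch_z is the distance from the TCP to the grasp point, in m); z points along the fingers, y is the line along which they close (so a half turn about z gives the same grasp; the last joint's range is limited). The gripper opens to 85 mm and grips with 20 to 120 N. Pads are 22 mm wide; open, the fingers measure 114 mm over their backs; the gripper's body (76 mm by 85 mm) begins 54 mm behind the grasp point. The pads swing forward as they close: fully open they stand 13 mm farther back than shut.
Start: joints at [-1.259, 0.286, 1.577, -0, 1.279, -0.15], TCP at [0.301, -0.604, 0.231] pointing down, gripper open.
Joint ranges: [-2.77, 2.77], [-0.9, 2.22], [0.21, 2.48], [-1.53, 4.67], [0.24, 2.81], [-2.84, 2.84]. Speed limits (rad/s): [2.79, 2.79, 3.14, 3.14, 3.14, 3.14].

## Interface

Orientations are given as a unit quaternion [x, y, z, w].
In Python, from plant import get_state, viewer, sign_off, ctrl gives the robot as it stands. The module is installed in compiled form; this text tells all that it offers.
- The arm moves only by the shell command python3 -m handwheel 'ROWS' [FORCE]. ROWS is JSON, a list that holds one entry, the list of rows, each a list of 5 numbers: the finger opening in m, from 0 to 0.0854, then the shift along the tool's x, y, z in m, then the turn about the tool's z in degrees. In form: [[[claw, x, y, z, spin], ...]]. A call has 1 to 12 rows; each row shifts and turns the commanded pose from where the row before left it, along the tool's axes as they then stand; what a row does not reach is not made up. A row lasts 1/12 s, in which the tool goes at most 41.7 mm and 7.16 degrees, less where a joint would pass 70% of its speed; a pose out of reach is approached as far as the arm can. A call is refused whole if a number of a shift passes 0.0417 or a number of a turn 7.16, either way. A call with a gripper value outside its range is refused whole. The fingers move at their own pace and stop on an object; FORCE is the grip in N (left out, the last holds). Time passes only in rows, so rows that do not move let the fingers close. It gives the time, the measured TCP pose, the force, the opening and the grip force at its end, in the units of the state.
- get_state(): the state, without advancing time (a new reading comes with each control period).
- viewer.read_camera(name): name is "scene" or "top" or "wrist"; returns the picture (420x560x3 uint8, blue, green, red); there is no depth.
- viewer.camera_params(name): a dict with "fov_y" (degrees; the focal length in pixels is half the picture's height over the tangent of half this angle, whatever the lens; pixels are square), "cx", "cy" (the principal point, pixels), "xyz" and "attitude" of the camera in the world; the wrist camera has in their place "hand_eye" (4x4, takes a point from camera to tool coordinates, whose origin is the TCP and whose axes are the flange's). Camera axes: x right, y up, looking along -z (the intrinsics and any distortion apply to the point x, -y, -z); pixel columns grow to the right and rows downward; lengths in m; the calibration is good to about 2 mm. A picture is of the moment at which its call begins: read the wrist's pose just before it. camera_params takes no time and is no camera call.
- sign_off(): hands the job in; it is judged then, once.
Trained networks look in the newest picture that a camera, given by its name, has taken for a name from the list of things; names that differ only in an ending like _2 or _b are one class to them, and where a whole thing is asked for, a point or a joint stands for the part that bears it (a point fixed in the world has none). Each returns a list of dicts, best first, with "confidence" (0 to 1); they miss things now and then, are a little off and sometimes report something else, mostly with a low value. They report only what shows in the picture. A call takes as long as a camera call.
- viewer.look_for(camera, name): "extent" ([left, top, width, height] as shares, 0 to 1, of the picture: columns of its width, rows of its height, round what is visible of it).
- viewer.outline_of(camera, name): "mask" (420x560 bool, what is visible of it) and "extent" ([left, top, width, height] as shares, 0 to 1, of the picture: columns of its width, rows of its height, round what is visible of it).
- viewer.pinpoint(camera, name): "xy" ([column, row] as shares, 0 to 1, of the picture: columns of its width, rows of its height: a listed point, or the origin of a listed thing).
The state is a dict: "time": time; "qpos": joint angles; "dq": joint speeds; "joint_efforts": joint torques, N m; "eef_pos": TCP position; "tcp_rot": TCP orientation; "contact_force": force on the tool from outside, world axes, zero at the start; "wrist_torque": the same for the moment, N m; "opening": opening from 0.0 (shut) to 1.0 (fully open); "finger_force": force on a finger pad.
Only numpy, scipy, OpenCV 4.12 (cv2) and the standard library are available. Lean on these libraries where they do the work, as an engineer would, in place of code of your own. Each camera call takes 0.05 s, during which the arm holds its last target. There are 200 camera calls.

## Working session

There is one attempt and no reset: what is moved stays moved. The work goes in short steps, Python scripts to look and compute and a shell command to move; the robot and the scene stay as the last step left them, time stands still between calls to the robot, and variables do not carry over. Pictures are saved under pics/ and viewed, at most 10 in all, crops included, and the job is handed in when it is done.

```bash
mkdir -p pics; cat > h.py <<'E'
import numpy as np, cv2
from scipy.spatial.transform import Rotation as R
from plant import get_state, viewer, ctrl
def cam(n):
    p=viewer.camera_params(n); f=210/np.tan(np.radians(p["fov_y"])/2)
    if "hand_eye" in p:
        s=get_state(); T=np.eye(4); T[:3,:3]=R.from_quat(s["tcp_rot"]).as_matrix(); T[:3,3]=s["eef_pos"]
        T=T@np.array(p["hand_eye"])
    else:
        T=np.eye(4); a=np.array(p["attitude"]); T[:3,:3]=R.from_quat(a).as_matrix() if a.size==4 else a.reshape(3,3); T[:3,3]=p["xyz"]
    return f,p["cx"],p["cy"],T
def ray(c,uv):
    f,cx,cy,T=c; d=T[:3,:3]@np.array([(uv[0]-cx)/f,-(uv[1]-cy)/f,-1]); return T[:3,3],d/np.linalg.norm(d)
def proj(c,P):
    f,cx,cy,T=c; q=T[:3,:3].T@(np.array(P)-T[:3,3]); return cx-f*q[0]/q[2], cy+f*q[1]/q[2]
def atz(c,uv,z):
    o,d=ray(c,uv); return o+d*(z-o[2])/d[2]
def tri(rs):
    A=0;b=0
    for o,d in rs:
        M=np.eye(3)-np.outer(d,d); A=A+M; b=b+M@o
    X=np.linalg.solve(A,b); return X,[float(np.linalg.norm((np.eye(3)-np.outer(d,d))@(X-o))) for o,d in rs]
def pin(n,name):
    r=viewer.pinpoint(n,name)
    return (np.array(r[0]["xy"])*[560,420],r[0]["confidence"]) if r else (None,0)
E
python3 - <<'E'
from h import *
np.set_printoptions(precision=4,suppress=True)
for n in("scene","top","wrist"):
    print(n,viewer.camera_params(n))
    cv2.imwrite(f"pics/{n}0.png",viewer.read_camera(n))
C={n:cam(n) for n in("scene","top")}
for nm in("stand","carriage_grip","boom_grip","pointer_tip","clip_tip","beaker","vial","dish","wash_bottle","spatula","jar"):
    r=[]
    for n in C:
        uv,c=pin(n,nm); print(nm,n,uv,round(c,2))
        if uv is not None:r.append(ray(C[n],uv))
    if len(r)==2: print("   ",*tri(r))
print(get_state(),ctrl.pinch_z)
E
```

```text
scene {'fov_y': 57.17386625318454, 'cx': 280.4257516034147, 'cy': 208.35965338690556, 'xyz': array([1.1186, 0.3695, 0.7851]), 'attitude': array([0.1739, 0.3394, 0.8295, 0.408 ])}
top {'fov_y': 46.678116243402826, 'cx': 277.83799956643827, 'cy': 204.51275802501792, 'xyz': array([ 0.3392, -0.0246,  1.2717]), 'attitude': array([ 0.0755, -0.072 , -0.6999,  0.7066])}
wrist {'fov_y': 68.63259257406457, 'cx': 276.61926334896583, 'cy': 213.82166835795928, 'hand_eye': array([[-0.0003,  0.9659,  0.259 ,  0.0651],
       [ 1.    ,  0.0004, -0.0003,  0.0002],
       [-0.0004,  0.259 , -0.9659, -0.1427],
       [ 0.    ,  0.    ,  0.    ,  1.    ]])}
stand scene [243.992 262.29 ] 0.68
stand top [291.872 173.292] 0.81
    [ 0.6979 -0.055  -0.0056] [0.0010500496960852922, 0.0010500496960854228]
carriage_grip scene [279.608 224.616] 0.6
carriage_grip top [268.184 178.584] 0.83
    [0.6429 0.0093 0.1329] [0.0034629855452449642, 0.0034629855452448823]
boom_grip scene [256.592 200.382] 0.83
boom_grip top [303.296 191.814] 0.64
    [ 0.6128 -0.0791  0.1336] [0.0006645930735789237, 0.0006645930735790318]
[... 973 characters left out ...]
.0014] [0.00787855426169266, 0.00787855426169262]
jar scene [416.08  348.012] 0.91
jar top [129.976 190.386] 0.63
    [ 0.6451  0.3831 -0.0042] [0.00031142582376586346, 0.00031142582376589626]
{'time': 1.25, 'qpos': array([-1.259 ,  0.2863,  1.5767,  0.    ,  1.2786, -0.1499]), 'dq': array([ 0.0001,  0.0014,  0.0011,  0.0015, -0.0013, -0.0013]), 'joint_efforts': array([  0.0004, -40.5965, -29.2932,  -0.0002,   0.0006,   0.    ]), 'eef_pos': array([ 0.3008, -0.6043,  0.2313]), 'tcp_rot': array([ 0.9735,  0.2288,  0.    , -0.    ]), 'contact_force': array([ 0.8726,  0.2532, -0.3036]), 'wrist_torque': array([ 0.0536, -0.0817, -0.0276]), 'finger_force': 0.0, 'opening': 0.9999658055117686} 0.0187
```

View pics/scene0.png

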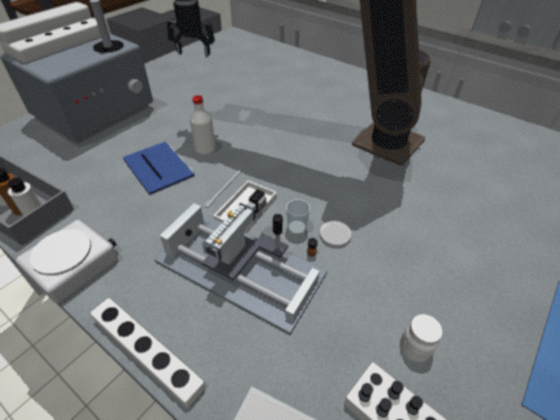

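View pics/top0.png

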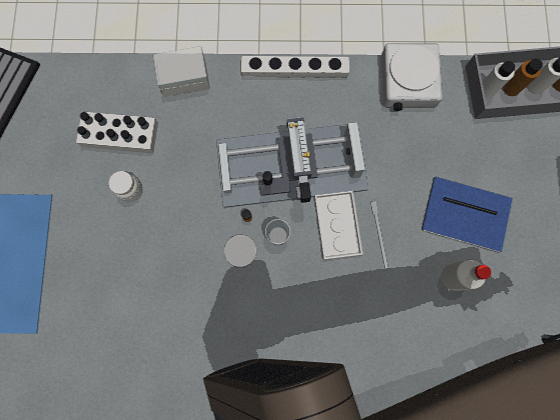

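The scene view shows the stand: knob (277,222), boom head (257,200), beaker (297,213), vial (312,246) and dish (335,233). In the top view the knob is at (267,178), the head at (305,192), the tall stop at right (356,147), and the spatula and tray are clear of the path. I'm moving above the stand to look from close by.

```bash
python3 -m handwheel '[[[0.085,0,0,-0.03,7],[0.085,0,0,-0.03,7],[0.085,0,0,-0.03,7],[0.085,0.0229,-0.0299,0,0],[0.085,0.0229,-0.0299,0,0],[0.085,0.0229,-0.0299,0,0],[0.085,0.0229,-0.0299,0,0],[0.085,0.0229,-0.0299,0,0],[0.085,0.0229,-0.0299,0,0],[0.085,0.0229,-0.0299,0,0],[0.085,0.0229,-0.0299,0,0],[0.085,0.0229,-0.0299,0,0]]]' 20
python3 -m handwheel '[[[0.085,0.0229,-0.0299,0,0],[0.085,0.0229,-0.0299,0,0],[0.085,0.0229,-0.0299,0,0],[0.085,0.0229,-0.0299,0,0],[0.085,0.0229,-0.0299,0,0],[0.085,0.0229,-0.0299,0,0],[0.085,0.0229,-0.0299,0,0],[0.085,0.0229,-0.0299,0,0],[0.085,0.0229,-0.0299,0,0],[0.085,0,0,0,0],[0.085,0,0,0,0]]]'
cat > w.py <<'E'
from h import *
import sys
np.set_printoptions(precision=4,suppress=True)
c=cam("wrist"); im=viewer.read_camera("wrist"); cv2.imwrite(f"pics/{sys.argv[1]}.png",im)
s=get_state(); print(s["time"],s["eef_pos"],s["tcp_rot"],s["opening"],s["contact_force"],s["finger_force"])
Z=dict(carriage_grip=.14,boom_grip=.13,pointer_tip=.153,clip_tip=.152,stand=0)
for nm in sys.argv[2:] or Z:
    uv,cf=pin("wrist",nm)
    if uv is not None: print(nm,uv,round(cf,2),atz(c,uv,Z[nm]))
E
python3 w.py w1
```

```text
time: 2.25
eef_pos: [0.481, -0.3151, 0.3216]
tcp_rot: [0.999, 0.048, 0.0, 0.0]
contact_force: [1.3, 0.3, 0.7]
opening: 0.997
finger_force: 0.0
time: 3.17
eef_pos: [0.6604, -0.0273, 0.3208]
tcp_rot: [0.999, 0.049, -0.0, 0.0]
contact_force: [0.2, -0.3, -0.1]
opening: 0.997
finger_force: 0.0
3.2167 [ 0.66   -0.0287  0.321 ] [ 0.9988  0.0484 -0.0004  0.0002] 0.994297514765403 [-0.1241  0.757  -0.0397] 0.0
carriage_grip [243.096 204.414] 0.85 [0.6458 0.0072 0.14  ]
boom_grip [317.52  242.004] 0.87 [ 0.6075 -0.0803  0.13  ]
pointer_tip [326.312  84.588] 0.71 [ 0.772  -0.0636  0.153 ]
clip_tip [316.904 240.786] 0.68 [ 0.6165 -0.0755  0.152 ]
stand [294.224 147.882] 0.66 [ 0.7043 -0.0496  0.    ]
```

View pics/w1.png

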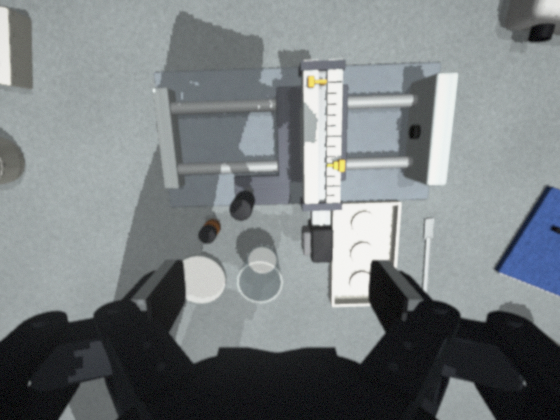

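The wrist view shows the knob at (243,205), head at (321,244), pointer at (316,82) and clip at (337,166). The network's clip_tip at (317,241) is wrong because it landed on the head. Rail and base edges are tilted about 1.5–2° in the picture, so I'll work out the yaw.

```bash
python3 - <<'E'
from h import *
np.set_printoptions(precision=4,suppress=True)
c=cam("wrist"); im=cv2.imread("pics/w1.png",0)
L=cv2.createLineSegmentDetector().detect(im)[0][:,0]
for l in L:
    d=np.hypot(l[2]-l[0],l[3]-l[1])
    if d>45 and 140<l[0]<460 and 40<l[1]<220:
        for z in(.03,): 
            a=atz(c,l[:2],z);b=atz(c,l[2:],z); print(l,round(float(np.degrees(np.arctan2(b[1]-a[1],b[0]-a[0])))%90,2))
# 3-view triangulation
S,T=cam("scene"),cam("top")
print(tri([ray(c,(243.1,204.4)),ray(S,(279.6,224.6)),ray(T,(268.2,178.6))]))
print(tri([ray(c,(317.5,242)),ray(S,(256.6,200.4)),ray(T,(303.3,191.8))]))
P,_=tri([ray(c,(243.1,204.4)),ray(S,(279.6,224.6)),ray(T,(268.2,178.6))])
s=get_state();M=R.from_quat(s["tcp_rot"]).as_matrix();print("tool delta",M.T@(np.r_[P[:2],.121]-s["eef_pos"]))
E
```

```text
[332.849  211.8692 330.8667 305.6301] 6.87
[302.1123  64.3586 303.6815 206.8826] 7.25
[397.3759 206.8183 392.9149 265.7982] 6.93
[436.9726  71.8843 426.2083 184.3112] 7.1
[399.4051 201.4909 343.1362 203.4466] 7.37
[340.9482 156.8598 342.3444  71.8622] 7.47
[348.097  166.4639 405.6228 165.4961] 6.29
[323.5266 195.6266 323.7111 149.3723] 7.36
[349.35   105.3103 410.5844 104.3321] 6.2
[415.7226  95.2488 349.3829  98.2964] 7.82
[445.6195 182.9852 457.7304  74.1919] 7.14
[178.3552 188.2443 166.5057  86.9182] 7.21
[410.7047 157.5008 346.9106 160.2126] 7.74
[341.8441 199.5596 395.6576 197.9976] 7.02
[349.2982 151.8069 395.6189 150.4209] 7.01
[170.7285 111.7266 258.1692 107.8785] 7.72
[163.9042  69.2815 173.0259  23.3536] 78.08
[349.3486  92.3376 399.3762  90.6601] 7.14
[287.6909 178.135  287.9698 120.6182] 5.59
[264.4221 101.2789 181.8489 103.321 ] 6.67
(array([0.6426, 0.0075, 0.1313]), [0.002721838195986181, 0.004687835337362158, 0.0026416811749476144])
(array([ 0.6111, -0.0803,  0.1346]), [0.003677741396786743, 0.0022691638626359378, 0.0020715655203455527])
tool delta [-0.0133 -0.0396  0.2006]
```

Stand yaw is about 7.15°, so I'll turn the tool -1.6°. Next I'll move over the knob, part way down, and look again.

```bash
python3 -m handwheel '[[[0.06,-0.004,-0.013,0.03,-1.6],[0.06,-0.004,-0.013,0.03,0],[0.06,-0.004,-0.013,0.03,0],[0.06,0,0,0.02,0],[0.06,0,0,0,0]]]'
python3 w.py w2 carriage_grip clip_tip pointer_tip boom_grip
python3 - <<'E'
from h import *
np.set_printoptions(precision=4,suppress=True)
s=get_state();M=R.from_quat(s["tcp_rot"]).as_matrix()
uv,_=pin("wrist","carriage_grip");P=atz(cam("wrist"),uv,.14)
print(M[:,0],M.T@(np.r_[P[:2],.121]-s["eef_pos"]))
E
```

```text
time: 3.88
eef_pos: [0.6399, 0.0082, 0.2051]
tcp_rot: [0.998, 0.061, -0.005, -0.001]
contact_force: [-0.7, -0.0, -1.7]
opening: 0.7
finger_force: 0.0
3.9333 [0.6416 0.0077 0.2084] [ 0.9981  0.0612 -0.0029 -0.0005] 0.7057220187490147 [-0.2272  0.2195 -0.2538] 0.0
carriage_grip [279.888 219.492] 0.73 [0.6449 0.0063 0.14  ]
pointer_tip [431.2   21.42] 0.68 [ 0.7733 -0.0624  0.153 ]
boom_grip [381.976 269.514] 0.69 [ 0.6116 -0.0773  0.13  ]
[0.9925 0.1219 0.0047] [0.0026 0.0026 0.0934]
```

View pics/w2.png

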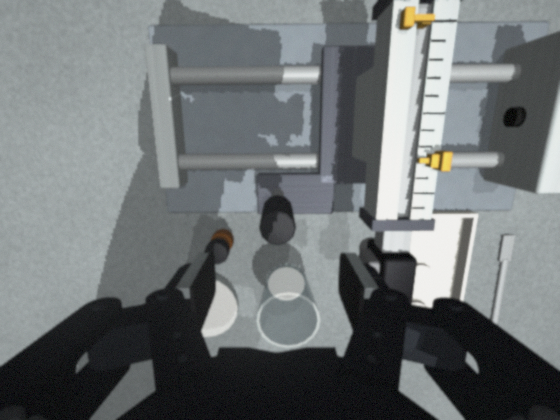

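The knob top at (277,205) sits midway between the fingers (about 200 and 355), and the right finger clears the head at (385,265). The clip tip is at about (420,160) and the pointer at about (434,18). Descending.

```bash
python3 -m handwheel '[[[0.06,0.001,0.001,0.029,0],[0.06,0.001,0,0.029,0],[0.06,0.001,0,0.029,0],[0.06,0,0,0,0],[0.03,0,0,0,0],[0.03,0,0,0,0],[0.03,0,0,0,0],[0.03,0,0,0,0]]]'
python3 - <<'E'
from h import *
s=get_state();print(s["eef_pos"],s["contact_force"],R.from_quat(s["tcp_rot"]).as_matrix()[:,1])
E
```

```text
time: 4.85
eef_pos: [0.6484, 0.0072, 0.1274]
tcp_rot: [0.998, 0.062, 0.002, 0.001]
contact_force: [-0.5, -0.6, 0.0]
opening: 0.355
finger_force: 0.0
[0.64836124 0.00721259 0.12742051] [-0.46222065 -0.57462618  0.04897852] [ 0.12288931 -0.99241952  0.0013083 ]
```

```bash
python3 -m handwheel '[[[0.03,0,0.008,0,0],[0.03,0,0.014,0,0],[0.03,0,0.014,0,0],[0.03,0,0.014,0,0],[0.03,0,0,0,0]]]'
python3 w.py w3 carriage_grip boom_grip
```

```text
time: 5.27
eef_pos: [0.6543, -0.0438, 0.1266]
tcp_rot: [0.998, 0.061, 0.002, 0.001]
contact_force: [0.3, -0.1, -1.5]
opening: 0.351
finger_force: 0.0
5.3167 [ 0.6537 -0.0432  0.1259] [0.9981 0.0611 0.0012 0.0006] 0.35194738673471176 [-0.6022  0.6253 -0.654 ] 0.0
carriage_grip [276.304 281.484] 0.87 [ 0.6524 -0.0442  0.14  ]
boom_grip [426.384 355.992] 0.84 [ 0.6135 -0.1298  0.13  ]
```

View pics/w3.png

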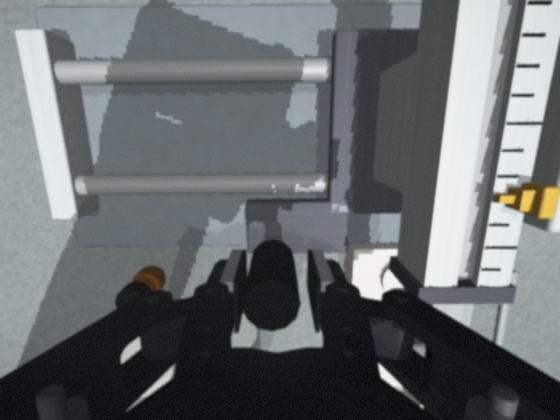

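The knob (270,280) is between the fingers and the carriage has followed by about 50 mm. Continuing.

```bash
python3 -m handwheel '[[[0.03,0,0.01,0,0],[0.03,0,0.01,0,0],[0.03,0,0.01,0,0]]]'
python3 -m handwheel '[[[0.03,0,0.006,0,0],[0.03,0,0.006,0,0]]]'
python3 - <<'E'
from h import *
np.set_printoptions(precision=3,suppress=True)
c=cam("top");viewer.read_camera("top")
for n in("boom_grip","carriage_grip","pointer_tip"):
  u,k=pin("top",n); print(n,u,k,atz(c,u,.14) if u is not None else 0)
im=viewer.read_camera("top"); cv2.imwrite("pics/t1.png",cv2.resize(im[100:230,200:390],None,fx=4,fy=4))
E
```

```text
time: 5.67
eef_pos: [0.6563, -0.0696, 0.1245]
tcp_rot: [0.998, 0.062, -0.0, -0.002]
contact_force: [0.2, 5.7, 1.7]
opening: 0.348
finger_force: 3.2
time: 5.83
eef_pos: [0.6573, -0.0782, 0.1244]
tcp_rot: [0.998, 0.06, -0.001, -0.007]
contact_force: [-2.6, 28.2, 6.9]
opening: 0.349
finger_force: 14.8
boom_grip [336.112 186.816] 0.86 [ 0.624 -0.157  0.14 ]
carriage_grip [131.208 188.79 ] 0.71 [0.615 0.334 0.14 ]
pointer_tip [331.688 118.188] 0.57 [ 0.798 -0.148  0.14 ]
```

View pics/t1.png

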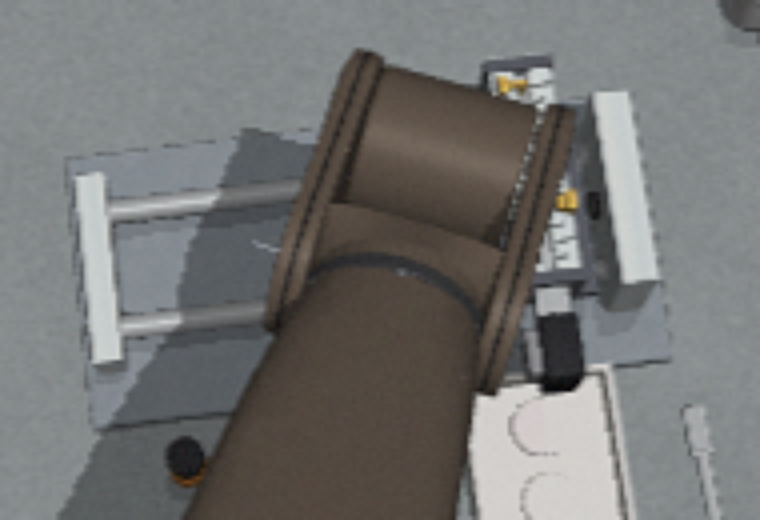

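The carriage's bumper (595,205) is against the tall block, the boom is still shut, and the force jumped to 28 N. I'll hold briefly to confirm, then ease off and rise.

```bash
python3 -m handwheel '[[[0.03,0,0.001,0,0],[0.03,0,0,0,0],[0.03,0,0,0,0]]]'
python3 -m handwheel '[[[0.05,0,-0.006,0,0],[0.06,0,-0.004,0,0],[0.06,0,0,0,0],[0.06,0,0,-0.03,0],[0.06,0,0,-0.035,0],[0.06,0,0,-0.035,0],[0.06,-0.01,0.03,0,0],[0.06,-0.01,0.03,0,0],[0.06,0,0.03,0,0],[0.06,0,0,0,0],[0.06,0,0,0,0]]]'
python3 w.py w4 carriage_grip boom_grip pointer_tip clip_tip lock_button 2>&1 | tail -8
```

```text
time: 6.33
eef_pos: [0.6573, -0.0779, 0.1244]
tcp_rot: [0.998, 0.062, -0.001, -0.006]
contact_force: [-1.7, 17.6, 4.8]
opening: 0.349
finger_force: 8.9
time: 7.25
eef_pos: [0.6477, -0.1692, 0.2241]
tcp_rot: [0.998, 0.06, -0.0, 0.0]
contact_force: [0.5, -0.6, -0.3]
opening: 0.705
finger_force: 0.0
clip_tip [269.08  138.306] 0.75 [ 0.7073 -0.1573  0.152 ]
Traceback (most recent call last):
  File "w.py", line 8, in <module>
    uv,cf=pin("wrist",nm)
          ~~~^^^^^^^^^^^^
  File "h.py", line 24, in pin
    r=viewer.pinpoint(n,name)
ValueError: it knows: beaker, boom_grip, carriage_grip, clip_tip, dish, jar, pointer_tip, spatula, stand, vial, wash_bottle
```

View pics/w4.png

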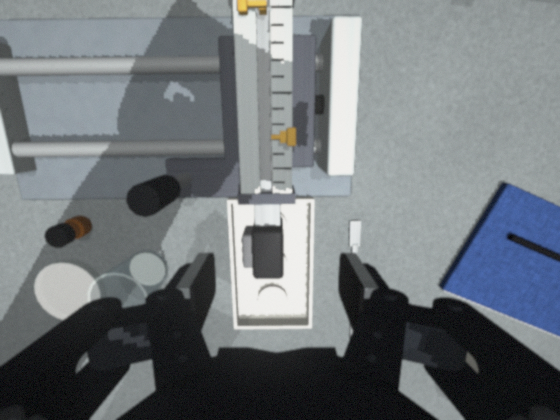

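The picture shows the head's top at (267,252) with the button on its left (248,248), the clip tip at (272,137), and the pointer at the top edge (265,3). The carriage is at the stop. Now I'll get the offsets.

```bash
python3 - <<'E'
from h import *
np.set_printoptions(precision=4,suppress=True)
s=get_state();M=R.from_quat(s["tcp_rot"]).as_matrix();c=cam("wrist"); e=s["eef_pos"];viewer.read_camera("wrist")
D=lambda P:M.T@(P-e)
for n,z in(("boom_grip",.13),("pointer_tip",.153),("clip_tip",.152)):
  u,k=pin("wrist",n)
  if u is not None: P=atz(c,u,z); print(n,u,round(k,2),P,"tool",D(P))
for n,u,z in(("headtop",(267,252),.152),("ptr",(268,4),.153),("clip",(272,137),.152)): P=atz(c,u,z);print(n,P,D(P))
print(e,M)
E
```

```text
boom_grip [269.584 247.002] 0.8 [ 0.6211 -0.1636  0.13  ] tool [-0.0265 -0.0054  0.0942]
pointer_tip [273.672   5.586] 0.75 [ 0.786  -0.1471  0.153 ] tool [ 0.1392 -0.0014  0.0711]
clip_tip [ 77.504 284.508] 0.6 [ 0.5807 -0.0199  0.152 ] tool [-0.0487 -0.153   0.0722]
headtop [ 0.6254 -0.1617  0.152 ] [-0.0219 -0.0068  0.0722]
ptr [ 0.7864 -0.1436  0.153 ] [ 0.14   -0.0048  0.0711]
clip [ 0.7087 -0.1554  0.152 ] [ 0.0615 -0.0027  0.0721]
[ 0.6481 -0.1657  0.2242] [[ 0.9923  0.1241 -0.0003]
 [ 0.1241 -0.9923  0.0002]
 [-0.0003 -0.0002 -1.    ]]
```

```bash
python3 -m handwheel '[[[0.06,-0.012,-0.003,0.01,0],[0.06,-0.012,-0.003,0.02,0],[0.06,0,0,0.03,0],[0.06,0,0,0.03,0],[0.06,0,0,0.02,0],[0.06,0,0,0,0],[0.06,0,0,0,0]]]'
python3 w.py w5 boom_grip pointer_tip clip_tip
```

```text
time: 8.28
eef_pos: [0.6228, -0.1631, 0.1132]
tcp_rot: [0.998, 0.062, -0.001, -0.001]
contact_force: [0.3, 0.8, 0.5]
opening: 0.701
finger_force: 0.0
8.3333 [ 0.6241 -0.1637  0.1153] [0.9981 0.0617 0.0005 0.0002] 0.7022253666296492 [ 0.3441  0.3371 -0.5733] 0.0
boom_grip [276.08  285.894] 0.77 [ 0.6206 -0.1634  0.13  ]
pointer_tip [149.688  95.214] 0.34 [ 0.6936 -0.1146  0.153 ]
clip_tip [292.096  59.808] 0.85 [ 0.7093 -0.1575  0.152 ]
```

View pics/w5.png

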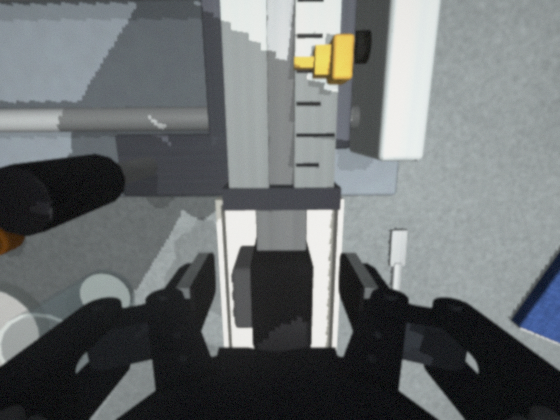

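The head spans columns 250–312 with its button at 234–250, centred between the pads (about 210 and 343). Gripping now.

```bash
python3 -m handwheel '[[[0.02,0,0,0,0],[0.02,0,0,0,0],[0.02,0,0,0,0],[0.02,0,0,0,0],[0.02,0,0,0,0],[0.02,0,0,0,0],[0.02,0,0,0,0],[0.02,0,0,0,0]]]' 40
```

```text
time: 9.15
eef_pos: [0.6241, -0.1639, 0.116]
tcp_rot: [0.998, 0.062, 0.001, 0.0]
contact_force: [-1.3, -0.3, 6.1]
opening: 0.276
finger_force: 40.8
```

```bash
python3 -m handwheel '[[[0.02,-0.004,0,0,0],[0.02,-0.006,0,0,0],[0.02,0,0,0,0]]]'
python3 -m handwheel '[[[0.02,-0.01,0,0,0],[0.02,-0.01,0,0,0],[0.02,0,0,0,0]]]'
python3 w.py w6 boom_grip pointer_tip clip_tip carriage_grip
```

```text
time: 9.4
eef_pos: [0.6142, -0.1653, 0.116]
tcp_rot: [0.998, 0.062, 0.002, 0.001]
contact_force: [4.2, 0.2, 6.1]
opening: 0.278
finger_force: 41.0
time: 9.65
eef_pos: [0.5938, -0.168, 0.116]
tcp_rot: [0.998, 0.062, 0.002, 0.001]
contact_force: [3.6, -0.9, 5.2]
opening: 0.275
finger_force: 41.1
9.7 [ 0.5942 -0.1679  0.116 ] [0.9981 0.0617 0.0017 0.0007] 0.27653699970019247 [ 3.4675 -0.7352  5.9445] 41.13033299334347
boom_grip [272.328 285.306] 0.78 [ 0.5901 -0.1667  0.13  ]
carriage_grip [ 44.016 107.394] 0.68 [ 0.6564 -0.0748  0.14  ]
```

The boom is free: about 3.6 N of spring, and the head moves with the fingers. Drawing on.

```bash
python3 -m handwheel '[[[0.02,-0.01,0,0,0],[0.02,-0.01,0,0,0],[0.02,-0.01,0,0,0],[0.02,-0.01,0,0,0],[0.02,0,0,0,0],[0.02,0,0,0,0]]]'
python3 w.py w7 pointer_tip clip_tip boom_grip
python3 - <<'E'
from h import *
c=cam("wrist")
for n in("top","scene"):
  im=viewer.read_camera(n);cv2.imwrite(f"pics/{n}7.png",im)
  for k in("pointer_tip","clip_tip"):
    u,q=pin(n,k);print(n,k,u,q,atz(cam(n),u,.1525) if u is not None else 0)
  p=proj(cam(n),(.71,-.156,.152)); x,y=int(p[0]),int(p[1])
  cv2.imwrite(f"pics/{n}7c.png",cv2.resize(im[y-40:y+40,x-50:x+50],None,fx=4,fy=4)); print(x,y)
a=cv2.imread("pics/top7c.png");b=cv2.imread("pics/scene7c.png");w=cv2.imread("pics/w7.png")[:210,:800]
cv2.imwrite("pics/m7.png",np.vstack([np.hstack([a,b]),cv2.copyMakeBorder(w,0,0,0,800-560,cv2.BORDER_CONSTANT)]))
E
```

```text
time: 10.4
eef_pos: [0.5548, -0.1731, 0.1159]
tcp_rot: [0.998, 0.062, 0.002, 0.001]
contact_force: [3.7, -1.6, 5.0]
opening: 0.276
finger_force: 41.4
10.45 [ 0.555  -0.1731  0.1159] [0.9981 0.0618 0.002  0.001 ] 0.27532998345404863 [ 4.583  -0.9654  5.1925] 41.36904059909284
boom_grip [273.28  282.282] 0.67 [ 0.5527 -0.1721  0.13  ]
top pointer_tip [332.808 148.68 ] 0.51 [ 0.71527514 -0.1487955   0.1525    ]
top clip_tip [332.92  149.688] 0.6 [ 0.7127347  -0.14903085  0.1525    ]
335 150
scene pointer_tip [200.704 207.186] 0.84 [ 0.72473772 -0.15392956  0.1525    ]
scene clip_tip [205.016 205.884] 0.53 [ 0.71557579 -0.14914792  0.1525    ]
204 203
```

View pics/m7.png

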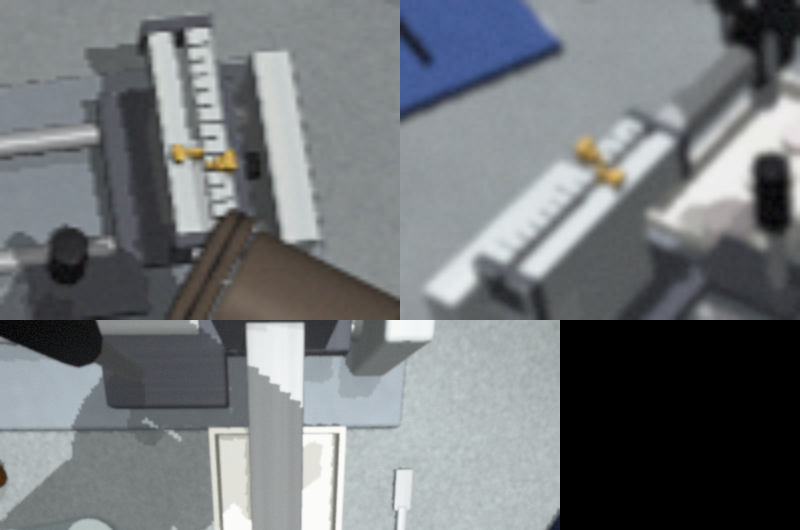

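The two brass tips are close: in the top crop the pointer tip is at about (203,153) and the clip tip at about (207,158), so the pointer is still slightly behind. I'll combine the earlier wrist views and brass blobs for the remaining gap.

```bash
python3 - <<'E'
from h import *
np.set_printoptions(precision=4,suppress=True)
f,cx,cy,_=cam("wrist"); H=np.array(viewer.camera_params("wrist")["hand_eye"])
ux=np.array([np.cos(np.radians(7.1)),np.sin(np.radians(7.1)),0])
def wc(p,q):
    T=np.eye(4);T[:3,:3]=R.from_quat(q).as_matrix();T[:3,3]=p;return f,cx,cy,T@H
def br(im):
    h=cv2.cvtColor(im,cv2.COLOR_BGR2HSV); m=cv2.inRange(h,(12,110,110),(32,255,255))
    n,_,st,ce=cv2.connectedComponentsWithStats(m); return [(st[i],ce[i]) for i in range(1,n) if st[i][4]>5]
W={"w1":wc((.66,-.0287,.321),(.9988,.0484,-.0004,.0002)),"w2":wc((.6416,.0077,.2084),(.9981,.0612,-.0029,-.0005)),"w4":wc((.6481,-.1657,.2242),(.998,.0622,0,0)),"top7":cam("top"),"top0":cam("top"),"scene7":cam("scene"),"scene0":cam("scene")}
for k,c in W.items():
    print(k)
    for st,ce in br(cv2.imread(f"pics/{k}.png")):
        P=atz(c,ce,.154); print("  ",st,ce,P,"along",round(float(P@ux),4))
E
```

```text
w1
   [308  77  19  10  98] [314.6837  81.5204] [ 0.773 -0.054  0.154] along 0.7604
   [327 160  18  12 121] [338.3636 164.9091] [ 0.6985 -0.0875  0.154 ] along 0.6823
w2
   [403   7  31  21 379] [415.4274  17.6042] [ 0.7771 -0.0549  0.154 ] along 0.7644
   [418 151  35  20 399] [438.6541 160.4787] [ 0.7009 -0.0886  0.154 ] along 0.6845
w4
   [238   0  28  13 274] [250.7628   4.7409] [ 0.7844 -0.1333  0.154 ] along 0.7619
   [272 128  24  18 253] [286.996  136.3992] [ 0.7105 -0.1653  0.154 ] along 0.6846
top7
   [522  60  19  18 102] [529.2549  70.4804] [ 0.9229 -0.6398  0.154 ] along 0.8367
   [328 146   8   4  17] [330.9412 147.5882] [ 0.7175 -0.1442  0.154 ] along 0.6942
   [337 148   7   4  20] [340.8 149.8] [ 0.7121 -0.1678  0.154 ] along 0.6859
top0
   [522  60  19  18  97] [528.9381  70.4021] [ 0.9231 -0.6391  0.154 ] along 0.837
   [290 123   7   4  15] [292.6    124.6667] [ 0.7751 -0.0517  0.154 ] along 0.7628
   [302 152   7   4  18] [306.     153.8333] [ 0.7013 -0.0841  0.154 ] along 0.6855
scene7
   [  9 174   5   5  16] [ 10.75   175.8125] [ 0.938  -0.6039  0.154 ] along 0.8562
   [  0 183   6   2   7] [  2.5714 183.5714] [ 0.9645 -0.5906  0.154 ] along 0.8841
   [199 198   4   5  14] [200.3571 200.3571] [ 0.7102 -0.1697  0.154 ] along 0.6837
   [204 205   5   4  13] [206.0769 206.6154] [ 0.7167 -0.1443  0.154 ] along 0.6934
scene0
   [  9 174   4   4  12] [ 10.75 175.5 ] [ 0.9374 -0.6051  0.154 ] along 0.8554
   [228 212   5   4  13] [229.9231 213.6923] [ 0.6997 -0.0854  0.154 ] along 0.6837
   [215 239   6   4  15] [217.5333 240.7333] [ 0.7749 -0.0518  0.154 ] along 0.7625
```

Every view agrees on about 8.5 mm remaining.

```bash
python3 -m handwheel '[[[0.02,-0.0045,0,0,0],[0.02,-0.004,0,0,0],[0.02,0,0,0,0],[0.02,0,0,0,0],[0.02,0,0,0,0]]]'
python3 - <<'E'
from h import *
np.set_printoptions(precision=4,suppress=True)
ux=np.array([np.cos(np.radians(7.1)),np.sin(np.radians(7.1)),0])
for k in("top","scene"):
    im=viewer.read_camera(k); m=cv2.inRange(cv2.cvtColor(im,cv2.COLOR_BGR2HSV),(12,110,110),(32,255,255))
    n,_,st,ce=cv2.connectedComponentsWithStats(m)
    for i in range(1,n):
        P=atz(cam(k),ce[i],.154)
        if st[i][4]>5 and abs(P[1]+.155)<.03: print(k,st[i],P,float(P@ux))
    if k=="top": cv2.imwrite("pics/t8.png",cv2.resize(im[100:220,270:400],None,fx=5,fy=5))
s=get_state();print(s["eef_pos"],s["contact_force"],s["finger_force"],s["time"])
E
```

```text
time: 11.32
eef_pos: [0.5468, -0.1741, 0.1159]
tcp_rot: [0.998, 0.062, 0.002, 0.001]
contact_force: [2.9, -0.9, 5.7]
opening: 0.28
finger_force: 41.4
top [329 148  15   6  36] [ 0.7103 -0.1578  0.154 ] 0.6853210197704744
scene [199 198   4   5  14] [ 0.7102 -0.1697  0.154 ] 0.6837394111252696
scene [206 204   5   3  12] [ 0.7093 -0.1447  0.154 ] 0.6859394946636587
[ 0.5468 -0.1741  0.1159] [ 4.5101 -1.3525  4.8353] 41.37329931836575 11.4167
```

View pics/t8.png

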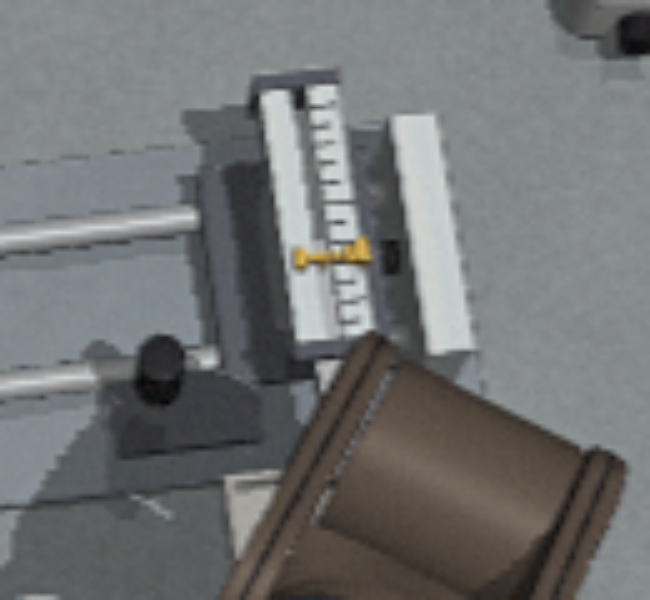

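Pointer and clip now form one line in the top crop (295–370, 255), and the carriage's bumper (390,255) still touches the stop. Handing in.

```bash
python3 -c "
from plant import sign_off
print(sign_off())"
```

```text
the job is handed in; nothing more can be done
None
```

The job is handed in: the carriage is against the tall stop, and the boom is drawn out about 78 mm and held gripped with its pointer level with the clip to within about 2 mm on the cameras; no verdict came back.

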